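Empty the instrument lid and hold it over its case

TASK

Three loose control knobs are lying in the lid of the little aluminium instrument case: lift the lid off its wooden block with the knobs still in it and tip all three into the square grey tub. Then carry the empty lid over the things on the bench, without knocking any of them, and finish holding it level about 1 cm above the open case, squared up with it as if about to be put on; keep hold of it there, do not set it down, and never bump the case with it.

Things in the scene. Friction and masses are not known exactly. Their poses are not given: they have to be found in the camera images.
- lid: loose aluminium lid, about 160 g: floor 120 (x) by 56 mm (y), 4 mm thick; upright rails 4 mm thick along both long sides and its +x end, tops 24 mm above the underside. The -x end is open (faces roughly the robot at the start); knobs slide out over it at a slope of about 20 to 28 degrees. Grip across the long rails (56 mm over all). Origin: centre of underside; z up out of the dish
- block: wooden block fixed to the bench, 90 mm (x) by 36 mm (y) and 25 mm high; the lid starts on top of it, overhanging it on all sides. Origin: centre of its underside
- knob0: one of three equal loose control knobs of black plastic, round, 20 mm across and 15 mm high, about 14 g, with a white pointer line on top; lies in the lid at the start. Origin: centre of its underside (z is its axis)
- knob1: one of three equal loose control knobs of black plastic, round, 20 mm across and 15 mm high, about 14 g, with a white pointer line on top; lies in the lid at the start. Origin: centre of its underside (z is its axis)
- knob2: one of three equal loose control knobs of black plastic, round, 20 mm across and 15 mm high, about 14 g, with a white pointer line on top; lies in the lid at the start. Origin: centre of its underside (z is its axis)
- tub: square open tub of grey plastic, fixed to the bench, 140 x 140 mm outside, 55 mm high, walls and floor 4 mm. Origin: centre of its underside on the bench
- case: open aluminium instrument case with a circuit board inside, fixed to the bench, 120 mm (x) by 56 mm (y) outside, 45 mm high, walls 4 mm; the lid has the same outline and may go on either way round. Origin: centre of its underside; z up
- case_rim (a point): centre of the mouth of the case, at the height of its rim (45 mm above the bench); axes as the case
- jar: bystander: loose amber jar with black cap, 54 mm across, 75 mm high, standing. Origin: centre of its underside
- spool: bystander: loose solder spool standing on end, 60 mm across, 55 mm high. Origin: centre of its underside
- pot: bystander: loose steel pen pot, 68 mm across, 85 mm high, pens sticking out up to 108 mm above the bench. Origin: centre of its underside
- carton: bystander: loose small cardboard carton 60 x 50 mm, 70 mm high. Origin: centre of its underside
Mind the look-alikes: they are no part of the job. What is shaped like the lid but purple is not meant.

How it is judged:
By the outcome, as a careful person would: the job done as asked, in the order asked, and still so for the second after the job is handed in, while the arm keeps its last pose, push and grip.
It also fails if it takes over 61 s, if anything falls off the work surface, if the arm or the gripper's body presses on something with over 40 N, if the wrist force passes 120 N, or if a joint passes its speed limit or range.

ROBOT

A 6-joint arm with a two-finger parallel gripper is mounted at the origin on the work surface. World frame = base frame: x ahead of the robot, y to its left, z up, the work surface at z = 0. Lengths are in m, angles in rad, forces in N, time in s.
With the tool pointing down it reaches from about 0.3 to 0.775 m from the base axis. Payload 14.6 kg.
Tool frame: the origin (TCP) lies at the very end of the fingers, on their centre line; the grasp point (between the pads) lies 19 mm behind it; z points along the fingers, y is the line along which they close (so a half turn about z gives the same grasp; the last joint's range is limited). The gripper opens to 85 mm and grips with 20 to 120 N. Pads are 22 mm wide; open, the fingers measure 114 mm over their backs; the gripper's body (76 mm by 85 mm) begins 54 mm behind the grasp point. The pads swing forward as they close: fully open they stand 13 mm farther back than shut.
Start: joints at [-1.178, 0.3, 1.521, -0, 1.321, -0.067], TCP at [0.244, -0.493, 0.231] pointing down, gripper open.
Joint ranges: [-3.03, 3.03], [-0.79, 2.21], [0.23, 2.52], [-1.04, 4.18], [0, 3.07], [-2.55, 2.55]. Speed limits (rad/s): [2.22, 2.22, 2.57, 3.14, 3.14, 3.14].

INTERFACE

Orientations are given as a unit quaternion [x, y, z, w].
In Python, from plant import * gives the robot as it stands.
- The arm moves only by the shell command python3 -m handwheel 'ROWS' [FORCE]. ROWS is JSON, a list of rows, each a list of 3 entries, a list of its own where there are three numbers: the shift along the tool's x, y, z in mm, then the turn, a rotation vector about the tool's x, y, z in rad, then the closure, from 0 (fully open) to 1 (shut). A call has exactly 10 rows; each row shifts and turns the commanded pose from where the row before left it, along the tool's axes as they then stand; what a row does not reach is not made up. A row lasts 1/10 s, in which the tool goes at most 50 mm and 8.59 degrees, less where a joint would pass 70% of its speed; a pose out of reach is approached as far as the arm can. A call with a gripper value outside its range is refused whole. The fingers move at their own pace and stop on an object; FORCE is the grip in N (left out, the last holds). Time passes only in rows, so rows that do not move let the fingers close, or fill a call up. It gives the time, the measured TCP pose, the force, the opening and the grip force at its end, in the units of the state.
- get_state(): the state, without advancing time (a new reading comes with each control period).
- snapshot(name): name is "side" or "top"; returns a dict with "img" (384x512x3 uint8, blue, green, red), "fx", "fy", "cx", "cy" (pixels), "R" (3x3) and "t" (3): a world point X has camera coordinates R X + t. Camera axes: x right, y down, z forward; pixel columns grow to the right and rows downward; lengths in m; the calibration is good to about 2 mm. A picture is of the moment at which its call begins. There is no depth.
- close_job(): hands the job in; it is judged then, once.
The state is a dict: "time": time; "qpos": joint angles; "joint_velocities": joint speeds; "joint_efforts": joint torques, N m; "ee_pos": TCP position; "eef_rot": TCP orientation; "contact_force": force on the tool from outside, world axes, zero at the start; "torque": the same for the moment, N m; "opening": finger opening in m; "finger_force": force on a finger pad.
Only numpy, scipy, OpenCV 4.12 (cv2) and the standard library are available. Lean on these libraries where they do the work, as an engineer would, in place of code of your own. Each camera call takes 0.05 s, during which the arm holds its last target. There are 200 camera calls.

## Working session

There is one attempt and no reset: what is moved stays moved. The work goes in short steps, Python scripts to look and compute and a shell command to move; the robot and the scene stay as the last step left them, time stands still between calls to the robot, and variables do not carry over. Pictures are saved under pics/ and viewed, at most 10 in all, crops included, and the job is handed in when it is done.

```bash
mkdir -p pics; python3 - <<'E'
from plant import *
import cv2,numpy as np
for n in("top","side"):
    s=snapshot(n); cv2.imwrite(f"pics/{n}0.png",s["img"]); np.savez(f"pics/{n}0.npz",**s)
    print(n,s["fx"],s["cx"],s["cy"],np.round(s["R"],3).tolist(),np.round(s["t"],3))
s=get_state();print(s["ee_pos"],s["eef_rot"],s["opening"],s["time"])
E
```

```text
top 438.71908193472154 252.0472320236587 184.29604708923955 [[0.017, -1.0, -0.023], [-0.99, -0.014, -0.142], [0.142, 0.025, -0.99]] [0.068 0.505 1.245]
side 433.31847188770195 252.0439583537092 190.86047226229232 [[-0.994, -0.112, -0.001], [-0.069, 0.625, -0.778], [0.087, -0.773, -0.628]] [0.482 0.039 1.137]
[ 0.24399135 -0.49269272  0.2307776 ] [ 9.73687885e-01  2.27885124e-01 -8.84479678e-05 -5.14628014e-04] 0.0853025443641809 0.1
```

View pics/top0.png

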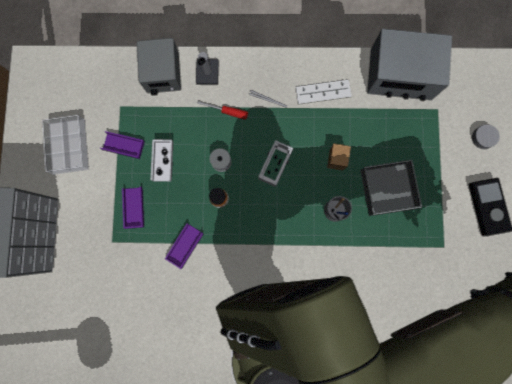

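View pics/side0.png

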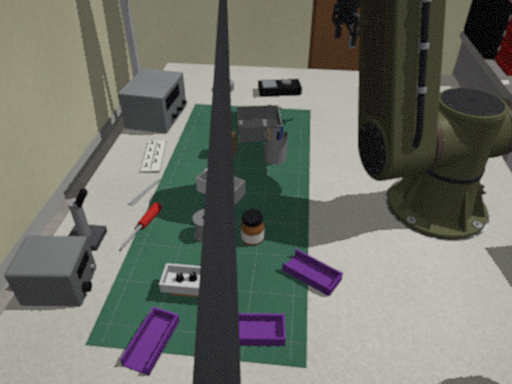

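The candidates for the lid, in the top view, are the pale tray with three black dots at (161,160) and three purple trays at (123,145), (133,207) and (184,245). The pale one fits because it is aluminium and holds the knobs. The case with the green board is at (276,163), the tub at (391,188), the jar at (218,197), the spool at (220,158), the pot at (338,208) and the carton at (340,155). I'll measure these and check with an enlarged crop.

```bash
cat > h.py <<'E'
import numpy as np,cv2
def ray(s,uv,z):
    R,t=s["R"],s["t"]; c=-R.T@t
    d=R.T@np.array([(uv[0]-s["cx"])/s["fx"],(uv[1]-s["cy"])/s["fy"],1.])
    return c+d*(z-c[2])/d[2]
def proj(s,X):
    p=s["R"]@np.asarray(X)+s["t"]; return np.array([s["fx"]*p[0]/p[2]+s["cx"],s["fy"]*p[1]/p[2]+s["cy"]])
def rect(s,mask,z):
    # largest contour -> world plane -> min area rect
    cs,_=cv2.findContours(mask.astype(np.uint8),cv2.RETR_EXTERNAL,cv2.CHAIN_APPROX_NONE)
    c=max(cs,key=cv2.contourArea)[:,0].astype(float)
    P=np.array([ray(s,p,z)[:2] for p in c])
    (cx,cy),(w,h),a=cv2.minAreaRect((P*1000).astype(np.float32))
    if w<h: w,h,a=h,w,a+90
    return np.round([cx,cy,w,h,(a+90)%180-90],1),c.mean(0)
E
python3 - <<'E'
from h import *
s=dict(np.load("pics/top0.npz")); img=s["img"]; hsv=cv2.cvtColor(img,cv2.COLOR_BGR2HSV)
def roi(u0,v0,u1,v1,m):
    o=np.zeros(m.shape,bool); o[v0:v1,u0:u1]=m[v0:v1,u0:u1]; return o
H,S,V=[hsv[...,i].astype(int) for i in range(3)]
for n,b,z in(("lid",(146,130,178,190),.049),("case",(253,135,298,192),.045),("tub",(355,155,428,220),.055),("spool",(204,144,236,175),.055),("jar",(205,185,232,211),.075),("pot",(322,194,354,224),.085),("carton",(326,140,354,172),.07)):
    for th in (60,80,100) :
        m=roi(*b,(S<th))if n!="carton" else roi(*b,(H<25)&(S>th)&(V>60))
        try: print(n,th,*rect(s,m,z))
        except Exception as e: print(n,e)
a=cv2.resize(img[110:270,90:300],None,fx=3.8,fy=3.6,interpolation=cv2.INTER_CUBIC)
cv2.imwrite("pics/crop1.png",a)
for n,p in (("lid",(.0,0)),):pass
E
```

```text
lid 60 [5.707e+02 3.428e+02 1.259e+02 6.400e+01 1.000e-01] [161.41666667 159.99166667]
lid 80 [5.709e+02 3.430e+02 1.313e+02 6.590e+01 2.000e-01] [161.28455285 160.09756098]
lid 100 [571.8 342.4 176.1  91.8   3. ] [162.35326087 159.15217391]
case 60 [566.9   9.2 129.6  64.2 -22.5] [275.16216216 162.79279279]
case 80 [566.6   8.8 131.6  68.  -22.1] [275.1965812  163.24786325]
case 100 [566.2  -1.2 161.9 119.6 -13.8] [276.93723849 163.60669456]
tub 60 [ 498.6 -320.1  155.4  142.9  -80.7] [390.85714286 187.39795918]
tub 80 [ 499.5 -320.1  157.9  146.5  -80.6] [390.64141414 187.58585859]
tub 100 [ 499.4 -321.   203.5  184.8   89.1] [394.28374656 190.11294766]
spool 60 [573.1 169.6  71.8  59.8  27.4] [220.15873016 159.34920635]
spool 80 [572.8 170.2  68.4  64.2   1.4] [220.11940299 159.35820896]
spool 100 [574.3 176.5  89.   82.5   0.8] [212.89119171 159.32642487]
jar 60 [464.9 173.8  42.8  39.7   1.5] [217.22222222 195.35185185]
jar 80 [458.  168.   57.1  56.6   1.8] [218.65517241 197.60344828]
jar 100 [460.8 170.7  73.6  68.3 -89.1] [218.97222222 196.13888889]
pot 60 [ 432.3 -163.7   75.3   69.6  -89.2] [337.71052632 208.15789474]
pot 80 [ 433.7 -164.9   78.    72.4  -89.2] [338.32926829 208.56097561]
pot 100 [ 433.7 -163.3   85.8   79.6   87.7] [338.61068702 207.65648855]
carton 60 [ 588.9 -174.8   60.2   52.    -9. ] [339.87323944 154.6056338 ]
carton 80 [ 588.8 -174.7   60.2   51.9   -9.1] [339.85915493 154.61971831]
carton 100 [ 588.  -173.8   58.3   50.4   -9. ] [339.57352941 154.57352941]
```

View pics/crop1.png

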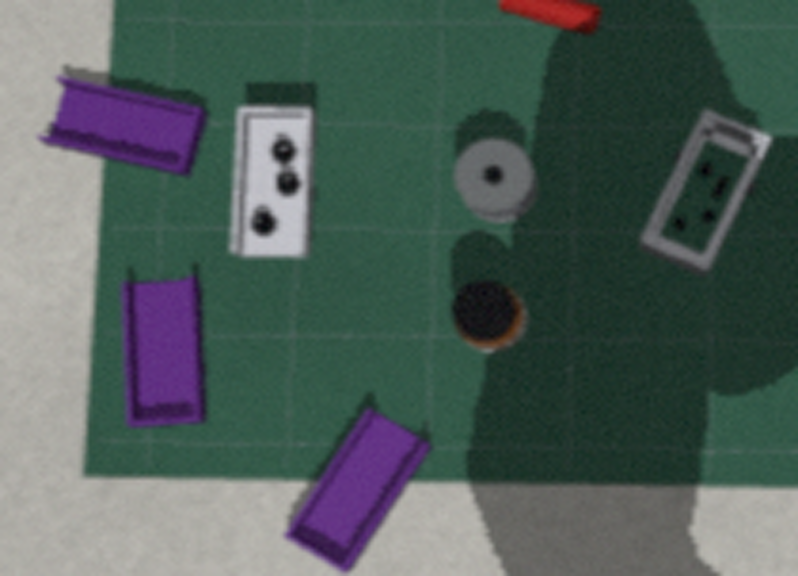

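The crop confirms it: the pale tray holds the three knobs, at crop pixels (283,150), (288,182) and (263,221), and its open end faces down the image (-x). The right end of a purple tray is close to its left side. I'll check that clearance before opening the fingers there.

```bash
python3 -m handwheel '[[[0,0,0],[0,0,0.115],0.22],[[0,0,0],[0,0,0.115],0.22],[[0,0,0],[0,0,0.115],0.22],[[0,0,0],[0,0,0.115],0.22],[[8,-20,0],[0,0,0],0.22],[[16,-42,0],[0,0,0],0.22],[[16,-42,0],[0,0,0],0.22],[[16,-42,0],[0,0,0],0.22],[[16,-42,0],[0,0,0],0.22],[[16,-42,0],[0,0,0],0.22]]' 40
python3 - <<'E'
from h import *
s=dict(np.load("pics/top0.npz")); img=s["img"]; hsv=cv2.cvtColor(img,cv2.COLOR_BGR2HSV)
H,S,V=[hsv[...,i].astype(int) for i in range(3)]
m=((H>125)&(H<160)&(S>90)).astype(np.uint8)
cs,_=cv2.findContours(m,0,2)
for c in cs:
    if cv2.contourArea(c)>100:
        P=[(1000*ray(s,p,.024)[:2]).round() for p in cv2.boxPoints(cv2.minAreaRect(c))]; print(np.array(P).tolist())
# lid: rows/cols brightness edges
m=np.zeros(S.shape,np.uint8); m[130:190,146:178]=((S<70)[130:190,146:178])
cs,_=cv2.findContours(m,0,1); c=max(cs,key=cv2.contourArea)
print([(1000*ray(s,p,.049)[:2]).round().tolist() for p in cv2.approxPolyDP(c,3,True)[:,0]])
E
```

```text
time: 1.1
ee_pos: [0.3322, -0.2611, 0.2311]
eef_rot: [1.0, -0.0, -0.0, -0.0]
contact_force: [1.7, -1.0, 0.4]
opening: 0.0668
finger_force: 0.0
[[287.0, 328.0], [390.0, 267.0], [360.0, 216.0], [258.0, 279.0]]
[[490.0, 464.0], [493.0, 403.0], [374.0, 392.0], [371.0, 452.0]]
[[608.0, 534.0], [665.0, 523.0], [637.0, 404.0], [579.0, 415.0]]
[[633.0, 374.0], [513.0, 374.0], [508.0, 315.0], [625.0, 311.0]]
```

```bash
python3 -m handwheel '[[[16,-42,0],[0,0,0],0.22],[[16,-42,0],[0,0,0],0.22],[[16,-42,0],[0,0,0],0.22],[[16,-42,0],[0,0,0],0.22],[[16,-42,0],[0,0,0],0.22],[[16,-42,0],[0,0,0],0.22],[[16,-42,0],[0,0,0],0.22],[[16,-42,0],[0,0,0],0.22],[[16,-42,0],[0,0,0],0.22],[[16,-42,0],[0,0,0],0.22]]'
python3 -m handwheel '[[[16,-40,0],[0,0,0],0.22],[[16,-40,0],[0,0,0],0.22],[[16,-40,0],[0,0,0],0.22],[[16,-40,0],[0,0,0],0.22],[[10,-25.5,0],[0,0,0],0.22],[[0,0,40],[0,0,0],0.22],[[0,0,40],[0,0,0],0.22],[[0,0,30],[0,0,0],0.22],[[0,0,20],[0,0,0],0.22],[[0,0,0],[0,0,0],0.22]]'
python3 - <<'E'
from plant import *
from h import *
for n in("top","side"):
    s=snapshot(n); np.savez(f"pics/{n}1.npz",**s); im=s["img"]
    a,b,c,d=(120,200,110,230) if n=="top" else (240,330,130,270)
    cv2.imwrite(f"pics/{n}1.png",cv2.resize(im[a:b,c:d],None,fx=5,fy=5,interpolation=cv2.INTER_CUBIC))
print(get_state()["qpos"])
E
```

```text
time: 2.1
ee_pos: [0.4924, 0.159, 0.2311]
eef_rot: [1.0, 0.0, -0.0, 0.0]
contact_force: [0.0, -0.5, 0.1]
opening: 0.0667
finger_force: 0.0
time: 3.1
ee_pos: [0.5649, 0.3418, 0.0977]
eef_rot: [1.0, -0.0, -0.003, 0.001]
contact_force: [-0.5, 0.4, -0.0]
opening: 0.0662
finger_force: 0.0
[4.88720742e-01 6.67251997e-01 1.29311109e+00 2.96313108e-05
 1.18111592e+00 2.05978839e+00]
```

View pics/side1.png

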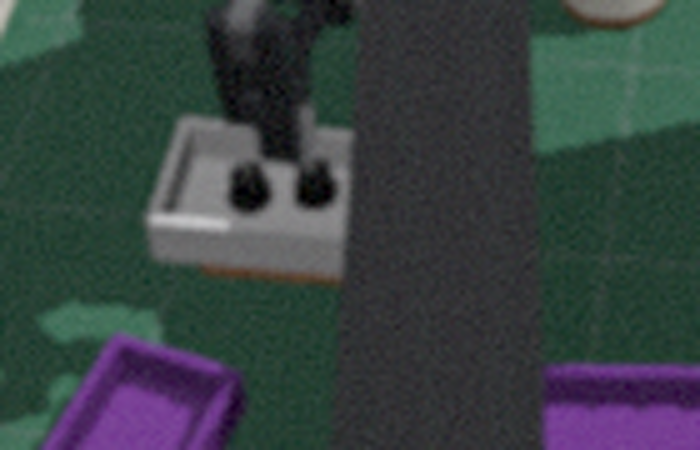

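The side crop shows the lid on its block with its closed end to the left. Two knobs are visible, and one open finger stands over the tray. The top +x corners of the lid are at image pixels of about (160,283) and (166.6,264). I'll check these against the top view.

```bash
python3 - <<'E'
from plant import *
from h import *
s=dict(np.load("pics/side1.npz"))
for p in((160,283),(166.6,264)): print(ray(s,p,.049).round(4))
print(proj(s,[.631,.373,.049]),proj(s,[.631,.317,.049]))
st=get_state(); print(st["time"],st["ee_pos"],st["eef_rot"])
E
```

```text
[0.6315 0.3672 0.049 ]
[0.6316 0.3163 0.049 ]
[159.46004753 285.2819476 ] [166.78730661 264.28265264]
3.2 [0.56640852 0.34264579 0.10182928] [ 9.99999988e-01 -1.41287395e-04  4.37305883e-05 -3.87846931e-05]
```

```bash
python3 -m handwheel '[[[0,-1,30],[0,0,0],0.22],[[0,0,25],[0,0,0],0.22],[[0,0,15],[0,0,0],0.22],[[0,0,8],[0,0,0],0.22],[[0,0,5],[0,0,0],0.22],[[0,0,0],[0,0,0],0.22],[[0,0,0],[0,0,0],0.22],[[0,0,0],[0,0,0],0.22],[[0,0,0],[0,0,0],0.22],[[0,0,0],[0,0,0],0.22]]'
python3 -m handwheel '[[[0,0,0],[0,0,0],0.28],[[0,0,0],[0,0,0],0.31],[[0,0,0],[0,0,0],0.34],[[0,0,0],[0,0,0],0.37],[[0,0,0],[0,0,0],0.45],[[0,0,0],[0,0,0],0.5],[[0,0,0],[0,0,0],0.5],[[0,0,0],[0,0,0],0.5],[[0,0,0],[0,0,0],0.5],[[0,0,0],[0,0,0],0.5]]' 60
```

```text
time: 4.2
ee_pos: [0.5663, 0.3436, 0.0186]
eef_rot: [1.0, -0.0, 0.0, -0.0]
contact_force: [0.4, -0.0, -0.7]
opening: 0.067
finger_force: 0.0
time: 5.2
ee_pos: [0.5664, 0.3436, 0.0186]
eef_rot: [1.0, -0.0, 0.0, -0.0]
contact_force: [-0.0, -1.1, 5.1]
opening: 0.0551
finger_force: 64.2
```

```bash
python3 -m handwheel '[[[0,0,-3],[0,0,0],0.5],[[0,0,-7],[0,0,0],0.5],[[0,0,-15],[0,0,0],0.5],[[0,0,-25],[0,0,0],0.5],[[0,0,-30],[0,0,0],0.5],[[0,0,-30],[0,0,0],0.5],[[0,0,-20],[0,0,0],0.5],[[0,0,-10],[0,0,0],0.5],[[0,0,0],[0,0,0],0.5],[[0,0,0],[0,0,0],0.5]]'
python3 - <<'E'
from plant import *
from h import *
out=[]
for n in("top","side"):
    s=snapshot(n); np.savez(f"pics/{n}2.npz",**s); im=s["img"]
    u,v=proj(s,[.57,.34,.165]).astype(int); u=max(u,65);v=max(v,50)
    out.append(cv2.resize(im[v-50:v+50,u-65:u+65],(520,300 if 0 else 300),interpolation=cv2.INTER_CUBIC)); print(n,u,v)
cv2.imwrite("pics/lift.png",np.vstack(out))
E
```

```text
time: 6.2
ee_pos: [0.5659, 0.3434, 0.1574]
eef_rot: [1.0, -0.0, -0.001, 0.0]
contact_force: [-0.5, 1.5, -2.5]
opening: 0.055
finger_force: 63.7
top 152 151
side 187 235
```

View pics/lift.png

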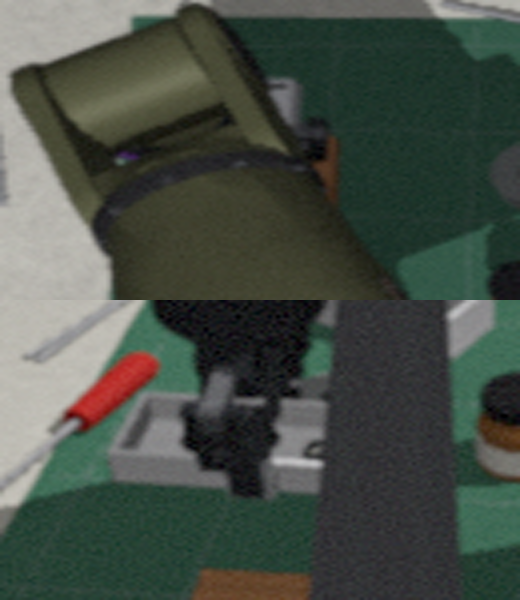

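The lid is level in the grip, the knobs are still in it, and the wrist force matches about 2 N of load. Now I'll carry it over to the tub.

```bash
python3 -m handwheel '[[[0,5,0],[0,0,0],0.5],[[0,15,0],[0,0,0],0.5],[[0,25,0],[0,0,0],0.5],[[0,35,0],[0,0,0],0.5],[[0,45,0],[0,0,0],0.5],[[0,45,0],[0,0,0],0.5],[[0,45,0],[0,0,0],0.5],[[0,45,0],[0,0,0],0.5],[[0,45,0],[0,0,0],0.5],[[0,45,0],[0,0,0],0.5]]'
python3 -m handwheel '[[[1,45,0],[0,0,0],0.5],[[1,45,0],[0,0,0],0.5],[[1,45,0],[0,0,0],0.5],[[1,45,0],[0,0,0],0.5],[[1,45,0],[0,0,0],0.5],[[1,40,0],[0,0,0],0.5],[[1,27,0],[0,0,0],0.5],[[0,16,0],[0,0,0],0.5],[[0,8,0],[0,0,0],0.5],[[0,4,0],[0,0,0],0.5]]'
python3 -m handwheel '[[[0,0,5],[0,0,0],0.5],[[0,0,15],[0,0,0],0.5],[[0,0,15],[0,0,0],0.5],[[0,0,10],[0,0,0],0.5],[[0,0,5],[0,0,0],0.5],[[0,0,0],[0,0,0],0.5],[[0,0,0],[0,0,0],0.5],[[0,0,0],[0,0,0],0.5],[[0,0,0],[0,0,0],0.5],[[0,0,0],[0,0,0],0.5]]'
python3 - <<'E'
from plant import *
from h import *
print(get_state()["qpos"].round(3) if hasattr(get_state()["qpos"],"round") else get_state()["qpos"])
out=[]
for n in("top","side"):
    s=snapshot(n); np.savez(f"pics/{n}3.npz",**s); im=s["img"]
    u,v=proj(s,[.53,-.32,.1]).astype(int)
    u0=min(max(u-75,0),512-150);v0=max(v-60,0)
    out.append(cv2.resize(im[v0:v0+120,u0:u0+150],(375*2//2+225,300),interpolation=cv2.INTER_CUBIC)); print(n,u0,v0)
cv2.imwrite("pics/tub.png",np.vstack(out))
E
```

```text
time: 7.3
ee_pos: [0.5653, -0.0092, 0.1583]
eef_rot: [1.0, -0.0, -0.0, 0.0]
contact_force: [0.5, -0.7, -2.2]
opening: 0.0549
finger_force: 63.8
time: 8.3
ee_pos: [0.5729, -0.3265, 0.1581]
eef_rot: [1.0, -0.0, -0.0, -0.0]
contact_force: [-0.9, 0.5, -1.5]
opening: 0.0554
finger_force: 63.8
time: 9.3
ee_pos: [0.5732, -0.3265, 0.1086]
eef_rot: [1.0, -0.0, 0.0, 0.0]
contact_force: [-0.6, 0.6, -1.4]
opening: 0.0552
finger_force: 63.8
[-0.573  0.655  1.297  0.     1.189  0.998]
top 319 113
side 174 43
```

View pics/tub.png

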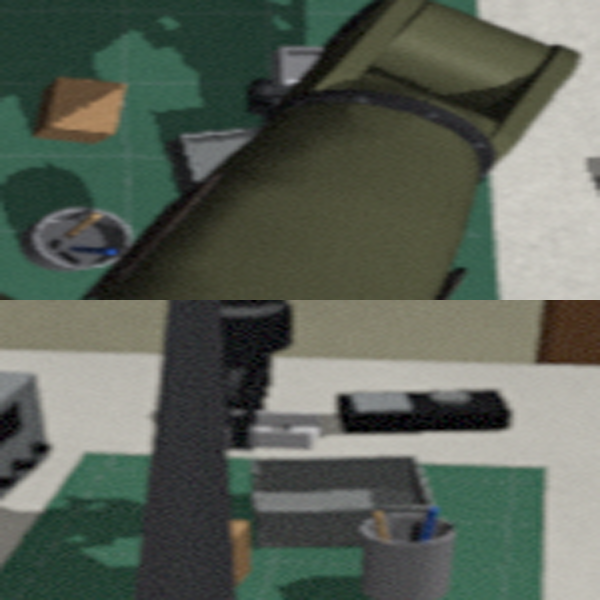

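The open end of the lid is over the tub. The pot and carton are well clear of it. Now I'll tip it.

```bash
python3 -m handwheel '[[[0,0,5],[0,0,0],0.5],[[0,0,5],[0,0.06,0],0.5],[[0,0,0],[0,0.08,0],0.5],[[0,0,0],[0,0.08,0],0.5],[[0,0,0],[0,0.08,0],0.5],[[0,0,0],[0,0.08,0],0.5],[[0,0,0],[0,0.08,0],0.5],[[0,0,0],[0,0.04,0],0.5],[[0,0,0],[0,0,0],0.5],[[0,0,0],[0,0,0],0.5]]'
python3 -m handwheel '[[[0,0,0],[0,0.03,0],0.5],[[0,0,0],[0,0.03,0],0.5],[[0,0,0],[0,0,0],0.5],[[0,0,0],[0,0,0],0.5],[[0,0,0],[0,0,0],0.5],[[0,0,0],[0,0,0],0.5],[[0,0,0],[0,0,0],0.5],[[0,0,0],[0,0,0],0.5],[[0,0,0],[0,0,0],0.5],[[0,0,0],[0,0,0],0.5]]'
python3 - <<'E'
from plant import *
from h import *
out=[]
for n in("top","side"):
    s=snapshot(n); np.savez(f"pics/{n}4.npz",**s); im=s["img"]
    u0,v0=((319,113),(174,43))[n=="side"]
    out.append(cv2.resize(im[v0:v0+120,u0:u0+150],(600,300),interpolation=cv2.INTER_CUBIC))
cv2.imwrite("pics/tip.png",np.vstack(out))
E
```

```text
time: 10.4
ee_pos: [0.5731, -0.3266, 0.0983]
eef_rot: [0.969, -0.0, 0.247, 0.0]
contact_force: [-0.2, -1.3, -1.1]
opening: 0.0551
finger_force: 63.8
time: 11.4
ee_pos: [0.5731, -0.3264, 0.0983]
eef_rot: [0.961, -0.0, 0.276, 0.0]
contact_force: [0.2, -0.2, -2.4]
opening: 0.055
finger_force: 63.9
```

View pics/tip.png

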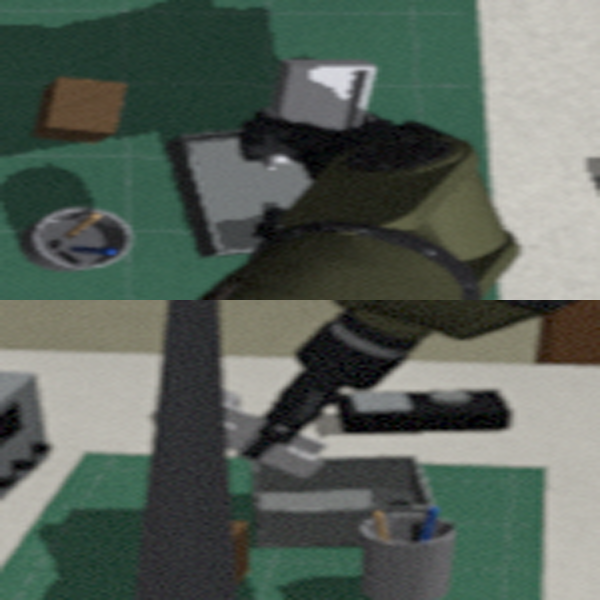

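```bash
python3 -m handwheel '[[[0,0,0],[0,0.05,0],0.5],[[0,0,0],[0,0.05,0],0.5],[[0,0,0],[0,0,0],0.5],[[0,0,0],[0,0,0],0.5],[[0,0,0],[0,0,0],0.5],[[0,0,0],[0,-0.1,0],0.5],[[0,0,0],[0,-0.14,0],0.5],[[0,0,0],[0,-0.14,0],0.5],[[0,0,0],[0,-0.14,0],0.5],[[0,0,0],[0,-0.14,0],0.5]]'
python3 -m handwheel '[[[0,0,-10],[0,0,0],0.5],[[0,0,-25],[0,0,0],0.5],[[0,0,-25],[0,0,0],0.5],[[0,0,0],[0,0,0],0.5],[[0,-15,0],[0,0,0],0.5],[[0,-35,0],[0,0,0],0.5],[[0,-45,0],[0,0,0],0.5],[[0,-45,0],[0,0,0],0.5],[[0,-30,0],[0,0,0],0.5],[[0,-10,0],[0,0,0],0.5]]'
python3 - <<'E'
from plant import *
from h import *
out=[];f=[]
for n in("top","side"):
    s=snapshot(n); f.append(get_state()["contact_force"][2]); np.savez(f"pics/{n}5.npz",**s); im=s["img"]
    u0,v0=((319,113),(134,13))[n=="side"]
    out.append(cv2.resize(im[v0:v0+120,u0:u0+150],(600,300),interpolation=cv2.INTER_CUBIC))
cv2.imwrite("pics/after.png",np.vstack(out)); s=get_state();print(f,s["eef_rot"],s["ee_pos"])
E
```

```text
time: 12.5
ee_pos: [0.5736, -0.3265, 0.0996]
eef_rot: [1.0, -0.0, 0.006, 0.001]
contact_force: [-0.1, 1.1, -2.5]
opening: 0.0552
finger_force: 63.9
time: 13.5
ee_pos: [0.5714, -0.1425, 0.1576]
eef_rot: [1.0, 0.002, 0.008, -0.002]
contact_force: [0.9, -0.4, -1.9]
opening: 0.0551
finger_force: 64.1
[np.float64(-1.6227665867597114), np.float64(-1.7252452293834282)] [ 0.99996261  0.00196209  0.00831435 -0.00134252] [ 0.57170653 -0.14447419  0.15792643]
```

View pics/after.png

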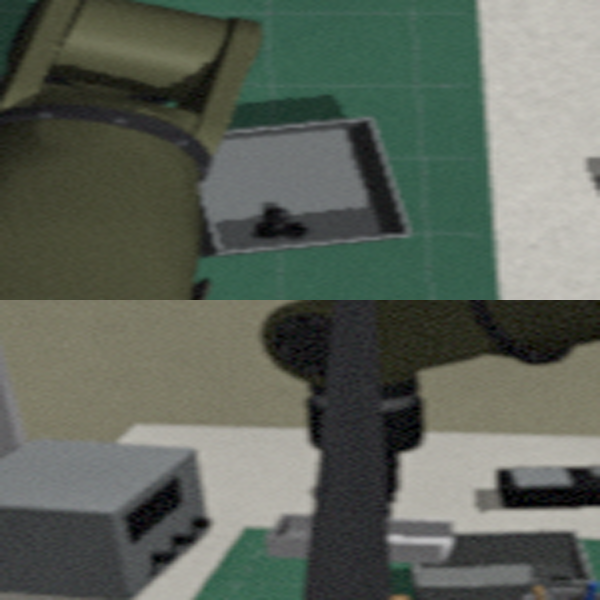

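The side view shows the lid level and apparently empty. In the top view the tub holds a three-lobed dark cluster at about crop (280,222), which looks like all three knobs. Now I'll pin down the case pose, correcting for the side faces the top camera sees, and check the knob blob's area numerically.

```bash
python3 - <<'E'
from h import *
out=[]
c=np.array([.570,.008]); a=np.radians(-22.4)
R=np.array([[np.cos(a),-np.sin(a)],[np.sin(a),np.cos(a)]])
for n,(u0,v0) in (("top",(240,133)),("side",(180,158))):
    s=dict(np.load(f"pics/{n}0.npz")); im=s["img"]; k=7
    big=cv2.resize(im[v0:v0+57,u0:u0+80],None,fx=k,fy=k,interpolation=cv2.INTER_CUBIC)
    big=cv2.convertScaleAbs(big,alpha=1.5)
    for z,col in((.045,(0,0,255)),(0,(0,255,255))):
        P=np.array([proj(s,[*(c+R@np.array([x,y])),z]) for x,y in((.06,.028),(.06,-.028),(-.06,-.028),(-.06,.028))])
        P=((P-[u0,v0]+.5)*k).round().astype(int)
        cv2.polylines(big,[P],True,col,1)
    out.append(big[:285] if 0 else cv2.resize(big,None,fx=.74,fy=.74,interpolation=cv2.INTER_AREA))
cv2.imwrite("pics/case.png",np.vstack(out))
s=dict(np.load("pics/top5.npz")); g=cv2.cvtColor(s["img"],6)[185:215,375:400]
m=(g<40).astype(np.uint8); print("dark px",m.sum(), "one knob ~",np.pi*(.01/1.3*438)**2)
for p in [(375,192),(391,207)]: print(ray(s,p,.015).round(3))
E
```

```text
dark px 96 one knob ~ 35.66246751688049
[ 0.489 -0.286  0.015]
[ 0.445 -0.332  0.015]
```

View pics/case.png

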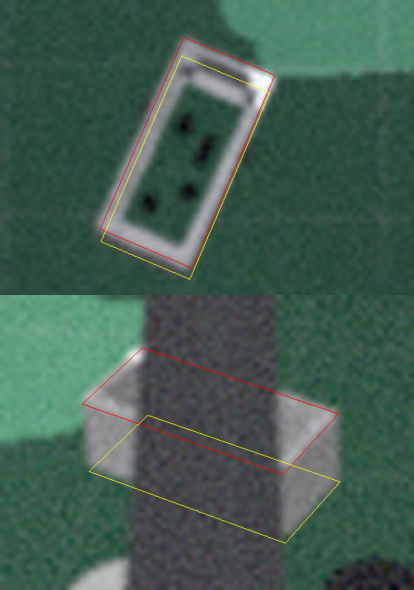

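The overlay agrees in both views: the red rim outline lies on the case edges to within about 1.5 mm. That puts the case at (0.570, 0.008), yaw -22.4°. The knob blob is 96 px against about 36 per knob, so all three are in the tub. Now I'll move above the case, staying high.

```bash
python3 -m handwheel '[[[0,-8,0],[0,0,0],0.5],[[-1,-20,0],[0,0,0],0.5],[[-1,-30,0],[0,0,0],0.5],[[-1,-35,0],[0,0,0],0.5],[[-1,-30,0],[0,0,0],0.5],[[-1,-20,0],[0,0,0],0.5],[[-1,-10,0],[0,0,0],0.5],[[0,0,0],[0,0,0.1],0.5],[[0,0,0],[0,0,0.1],0.5],[[0,0,0],[0,0,0.1],0.5]]'
python3 -m handwheel '[[[0,0,0],[0,0,0.06],0.5],[[0,0,0],[0,0,0.03],0.5],[[0,0,0],[0,0,0],0.5],[[0,0,0],[0,0,0],0.5],[[0,0,0],[0,0,0],0.5],[[0,0,0],[0,0,0],0.5],[[0,0,0],[0,0,0],0.5],[[0,0,0],[0,0,0],0.5],[[0,0,0],[0,0,0],0.5],[[0,0,0],[0,0,0],0.5]]'
cat > delta.py <<'E'
from plant import *
import sys,numpy as np
from scipy.spatial.transform import Rotation as Ro
z=float(sys.argv[1]); s=get_state(); a=np.radians(-22.4)
c=np.array([.570,.008]); g=c-.0047*np.array([np.cos(a),np.sin(a)])
T=Ro.from_euler("z",a)*Ro.from_euler("x",np.pi); C=Ro.from_quat(s["eef_rot"])
print("shift mm",(C.inv().apply(np.r_[g,z]-s["ee_pos"])*1000).round(1),"turn",(C.inv()*T).as_rotvec().round(4),s["ee_pos"],s["time"])
E
python3 delta.py .0486
```

```text
time: 14.6
ee_pos: [0.5658, 0.006, 0.1585]
eef_rot: [0.988, -0.151, 0.008, -0.002]
contact_force: [0.5, -0.7, -1.8]
opening: 0.0554
finger_force: 64.0
time: 15.6
ee_pos: [0.5657, 0.0071, 0.1588]
eef_rot: [0.981, -0.193, 0.008, -0.003]
contact_force: [1.0, -0.6, -1.8]
opening: 0.0553
finger_force: 64.0
shift mm [ -2.7  -1.5 110.2] turn [-0.0087 -0.0149  0.0032] [0.56571535 0.00707153 0.15880648] 15.6
```

```bash
python3 -m handwheel '[[[-2.7,-1.5,0],[-0.009,-0.015,0.003],0.5],[[0,0,0],[0,0,0],0.5],[[0,0,10],[0,0,0],0.5],[[0,0,20],[0,0,0],0.5],[[0,0,20],[0,0,0],0.5],[[0,0,15],[0,0,0],0.5],[[0,0,10],[0,0,0],0.5],[[0,0,5],[0,0,0],0.5],[[0,0,0],[0,0,0],0.5],[[0,0,0],[0,0,0],0.5]]'
python3 delta.py .0486
python3 - <<'E'
from plant import *
from h import *
for n in("top","side"):
    s=snapshot(n); np.savez(f"pics/{n}6.npz",**s)
E
python3 delta.py .0486
```

```text
time: 16.6
ee_pos: [0.5641, 0.0094, 0.0793]
eef_rot: [0.981, -0.194, 0.0, 0.0]
contact_force: [-0.6, 0.3, -1.6]
opening: 0.0551
finger_force: 64.0
shift mm [ 1.3 -0.9 30.7] turn [ 0.     -0.0007  0.0001] [0.56407986 0.00942149 0.07934636] 16.6
shift mm [ 1.3 -0.9 30.9] turn [-0.0001 -0.001   0.0001] [0.56411244 0.00943586 0.07948641] 16.7
```

```bash
python3 - <<'E'
from h import *
out=[]
a=np.radians(-22.4); R=np.array([[np.cos(a),-np.sin(a)],[np.sin(a),np.cos(a)]])
c=np.array([.570,.008]); L=np.array([.5641,.0094])+R@[.0047,0]; z0=.0794+.0064
for n,(u0,v0) in (("top",(235,120)),("side",(165,145))):
    s=dict(np.load(f"pics/{n}6.npz")); im=s["img"]; k=8
    big=cv2.convertScaleAbs(cv2.resize(im[v0:v0+72,u0:u0+95],None,fx=k,fy=k,interpolation=cv2.INTER_CUBIC),alpha=1.5)
    for o,z,col in((c,.045,(0,0,255)),(L,z0,(0,255,255)),(L,z0+.024,(255,255,0))):
        P=np.array([proj(s,[*(o+R@np.array([x,y])),z]) for x,y in((.06,.028),(.06,-.028),(-.06,-.028),(-.06,.028))])
        cv2.polylines(big,[((P-[u0,v0]+.5)*k).round().astype(int)],True,col,1)
    out.append(cv2.resize(big,(395,599) if n=="side" and 0 else (760//2+10,300)) if n=="top" else big)
t,b=out
t=cv2.resize(t,(200,152)); cv2.imwrite("pics/fin.png",np.hstack([np.vstack([t,np.zeros((576-152,200,3),np.uint8)]),b[:, :600]]))
E
```

```text
(no output)
```

View pics/fin.png

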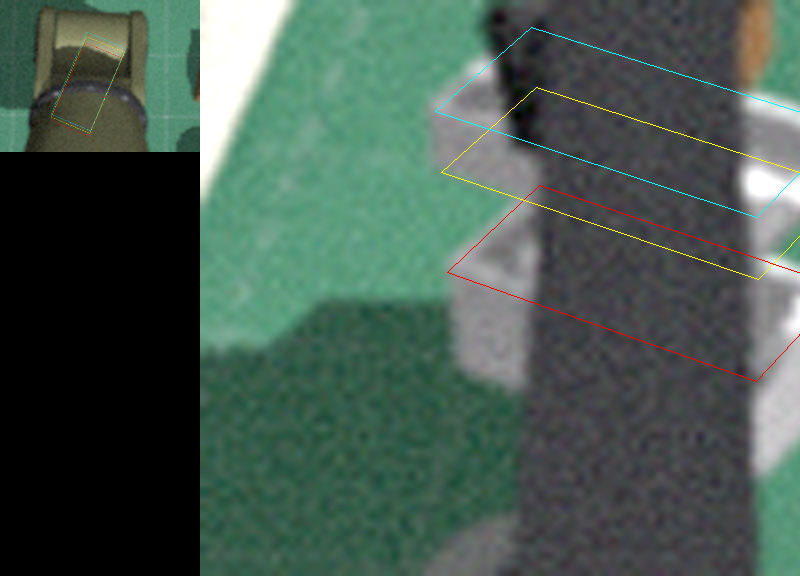

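In the side view the lid's +x corner (about (434,100) in the crop) matches its predicted outline, and so does the case corner at (451,262), both to within about 1 mm. The lid is aligned above the case, so I'll descend the last 30 mm.

```bash
python3 -m handwheel '[[[0.7,-0.9,5],[0,0,0],0.5],[[0,0,7],[0,0,0],0.5],[[0,0,7],[0,0,0],0.5],[[0,0,5],[0,0,0],0.5],[[0,0,3],[0,0,0],0.5],[[0,0,2],[0,0,0],0.5],[[0,0,1],[0,0,0],0.5],[[0,0,0],[0,0,0],0.5],[[0,0,0],[0,0,0],0.5],[[0,0,0],[0,0,0],0.5]]'
python3 delta.py .0486
python3 - <<'E'
from plant import *
from h import *
s=snapshot("side"); im=s["img"]; a=np.radians(-22.4); R=np.array([[np.cos(a),-np.sin(a)],[np.sin(a),np.cos(a)]])
c=np.array([.570,.008]); g=cv2.cvtColor(im,6)
sat=cv2.cvtColor(im,40)[...,1]
for x in (.056,.050,.045):
    q=[*(c+R@[x,.028])]
    u,v=proj(s,[*q,.05]); ui=int(round(u)); v0=int(v)-16
    print(ui,"pred top/under/rim/foot",[round(proj(s,[*q,z])[1]-v0,1) for z in(.079,.055,.045,0)])
    print(g[v0:v0+36,ui].tolist()); print(sat[v0:v0+36,ui].tolist())
E
```

```text
time: 17.7
ee_pos: [0.5649, 0.01, 0.049]
eef_rot: [0.981, -0.194, 0.0, 0.0]
contact_force: [0.9, 1.4, -2.0]
opening: 0.055
finger_force: 64.0
shift mm [ 0.8 -0.1  0.4] turn [ 0.0002 -0.0003  0.    ] [0.56486759 0.00998913 0.04899657] 17.7
196 pred top/under/rim/foot [np.float64(7.6), np.float64(14.9), np.float64(17.9), np.float64(31.0)]
[91, 90, 90, 90, 104, 110, 114, 111, 103, 91, 97, 97, 95, 95, 94, 102, 108, 106, 99, 94, 91, 85, 78, 75, 70, 71, 65, 65, 63, 56, 53, 50, 44, 57, 55, 55]
[106, 111, 107, 94, 59, 27, 7, 5, 5, 11, 8, 8, 15, 11, 13, 40, 34, 30, 32, 43, 35, 29, 22, 29, 41, 41, 47, 34, 59, 81, 99, 117, 125, 86, 100, 79]
198 pred top/under/rim/foot [np.float64(7.2), np.float64(14.6), np.float64(17.6), np.float64(30.7)]
[95, 97, 108, 106, 95, 84, 99, 113, 104, 94, 94, 95, 95, 99, 104, 107, 112, 102, 90, 93, 94, 93, 97, 97, 97, 95, 95, 95, 91, 77, 60, 50, 53, 57, 63, 51]
[94, 69, 32, 17, 5, 9, 5, 7, 5, 5, 5, 10, 5, 3, 2, 5, 9, 0, 6, 8, 8, 3, 5, 5, 3, 8, 11, 8, 8, 23, 47, 108, 89, 84, 79, 119]
200 pred top/under/rim/foot [np.float64(7.7), np.float64(15.1), np.float64(18.1), np.float64(31.2)]
[143, 140, 107, 90, 76, 85, 93, 106, 107, 100, 95, 102, 92, 95, 93, 99, 112, 114, 103, 90, 97, 91, 95, 93, 93, 95, 89, 94, 97, 95, 72, 53, 47, 46, 50, 50]
[19, 7, 2, 3, 7, 3, 0, 5, 2, 3, 3, 0, 8, 0, 11, 12, 9, 4, 2, 6, 5, 8, 13, 3, 5, 5, 8, 13, 8, 3, 40, 96, 118, 116, 123, 112]
```

The edge profiles match the predictions to within about 1 px: lid top at 7–8, underside at about 15, rim at about 18 and foot at about 30. The wrist shows only the lid's weight, so I'm handing in.

```bash
python3 -c "
from plant import *
print(close_job())"
```

```text
the job is handed in; nothing more can be done
None
```

I handed the job in at about 17.7 s: the knobs are in the tub (counted from a dark cluster with the area of about three knobs), and the arm is holding the empty lid level and squared up about 1 cm above the case, with no contacts seen on the way.

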